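# Walk the pump module up to its docking bar

### The job

The heavy pump module (the wide, low white case with three hose ports in the middle of its rear panel) has to go back to the steel docking bar on the bench ahead of it. Walk it forward along the bench by pushing in turn on the two rear corners, beside the hose ports and never on them, without lifting or tipping it or letting it swing far out of line with the bar (25 degrees at most), until its front stands at the bar's rubber buffers, roughly square and centred on the bar. Leave the narrower white power box where it is.

Things in the scene. Friction and masses are not known exactly. Their poses are not given: they have to be found in the camera images.
- pump: Pump module: loose white case, about 1.2 kg, 120 mm deep (x), 220 wide (y), 59 high, too wide to grasp; slides on rubber feet under 5 to 12 N. Origin: centre of its underside; +x forward, to the bar. Rear face at x = -60 mm, front at +60. Free rear corners: |y| from 58 to 110 mm. A forward push at the -y corner makes its yaw grow, at +y shrink, about 4 degrees per 15 mm.
- ports: Hose ports, part of the module: panel with three delicate plastic ports in the middle of its rear face, 116 mm wide (y from -58 to +58 mm), 15 to 49 mm above the bench, sticking out 25 mm behind the rear face. The robot must not touch it. Origin: middle of the panel, on the rear face, 32 mm above the bench; axes as the module's.
- dock: Docking bar: fixed steel angle on the bench, 220 mm long (its y), 32 high, rubber buffers at y = -80 and +80 mm on its near side. Origin: on the bench below the middle of the buffers' near face; +x points forward, away from the robot. When the module is home against the buffers, its origin is at x = -60 mm, y = 0 in this frame, with equal yaw.
- psu: Power box, a bystander: loose white case like the pump module but narrower, 120 mm square and 63 mm high, without hose ports, to the left or right of the work. Origin: centre of its underside.
There are look-alikes about, which are no part of the job. What is meant by the dock is not purple, red or yellow, and is the larger of those in its own colour.

How it is judged:
By the outcome, as a careful person would: the job done as asked, in the order asked, and still so for the second after the job is handed in, with the robot touching nothing.
It also fails if it takes over 51 s, if anything falls off the work surface, if the arm or the gripper's body presses on something with over 40 N, if the wrist force passes 120 N, or if a joint passes its speed limit or range.

### The arm

A 6-joint arm with a two-finger parallel gripper is mounted at the origin on the work surface. World frame = base frame: x ahead of the robot, y to its left, z up, the work surface at z = 0. Lengths are in mm, angles in rad, forces in N, time in s.
With the tool pointing down it reaches from about 275 to 750 mm from the base axis. Payload 10.2 kg.
Tool frame: the origin (TCP) lies on the centre line of the jaws, within the pads' length; the fingertips stand 19 mm ahead of it and the grasp point (between the pads) is the TCP; z points along the fingers, y is the line along which they close (so a half turn about z gives the same grasp; the last joint's range is limited). The gripper opens to 88 mm and grips with 3 to 60 N. Pads are 18 mm wide; open, the fingers measure 123 mm over their backs; the gripper's body (75 mm by 187 mm) begins 45 mm behind the grasp point.
Start: joints at [-1.347, 0.313, 1.498, -0, 1.331, -0.223], TCP at [226.832, -473.475, 257.72] pointing down, gripper open.
Joint ranges: [-2.94, 2.94], [-0.97, 2.17], [0.19, 2.56], [-1.23, 4.37], [0.02, 3.11], [-2.88, 2.88]. Speed limits (rad/s): [2.39, 2.39, 3.01, 3.14, 3.14, 3.14].

### API

Orientations are given as a unit quaternion [x, y, z, w].
In Python, from bench import status, vision, workorder gives the robot as it stands.
- The arm moves only by the tool move_arm, never from a script. Its argument "plan" is a list that holds one entry, the list of rows, each a list of 5 numbers: the shift along the tool's x, y, z in mm, then the turn about the tool's z in rad, then the opening, from 0 (shut) to 1 (fully open). A call has 1 to 5 rows; each row shifts and turns the commanded pose from where the row before left it, along the tool's axes as they then stand; what a row does not reach is not made up. A row lasts 1/8 s, in which the tool goes at most 62.5 mm and 10.7 degrees, less where a joint would pass 70% of its speed; a pose out of reach is approached as far as the arm can. A call with a gripper value outside its range is refused whole. The fingers move at their own pace and stop on an object; "squeeze" is the grip in N (left out, the last holds). Time passes only in rows, so rows that do not move let the fingers close. It gives the time, the measured TCP pose, the force, the opening and the grip force at its end, in the units of the state.
- status.observe(): the state, without advancing time (a new reading comes with each control period).
- vision.camera(name): name is "side" or "top" or "wrist"; returns the picture (420x560x3 uint8, blue, green, red); there is no depth.
- vision.calibration(name): a dict with "fx", "fy", "cx", "cy" (pixels), "extrinsics" (4x4, takes a point from camera to world coordinates). Camera axes: x right, y down, z forward; pixel columns grow to the right and rows downward; lengths in mm; the calibration is good to about 2 mm. A picture is of the moment at which its call begins: read the wrist's pose just before it. calibration takes no time and is no camera call; for the wrist camera it gives the pose at the moment of the call.
- workorder.finish_job(): hands the job in; it is judged then, once.
The state is a dict: "t": time; "q": joint angles; "joint_velocities": joint speeds; "joint_efforts": joint torques, N m; "tool_pos": TCP position; "orientation": TCP orientation; "contact_force": force on the tool from outside, world axes, zero at the start; "ft_torque": the same for the moment, N m; "grip_width": opening from 0.0 (shut) to 1.0 (fully open); "gripper_force": force on a finger pad.
Only numpy, scipy, OpenCV 4.12 (cv2) and the standard library are available. Lean on these libraries where they do the work, as an engineer would, in place of code of your own. Each camera call takes 0.05 s, during which the arm holds its last target. There are 200 camera calls.

## Working session

There is one attempt and no reset: what is moved stays moved. The work goes in short steps, Python scripts to look and compute and a tool call to move; the robot and the scene stay as the last step left them, time stands still between calls to the robot, and variables do not carry over. Pictures are saved under pics/ and viewed, at most 10 in all, crops included, and the job is handed in when it is done.

Besides the shell and the picture viewer there is one more tool, called after "Request:" by a JSON object that holds its "fn" and its "kwargs", one argument or row to a line. move_arm: Moves the arm, as the interface text tells. Its arguments: {"type":"object","properties":{"plan":{"type":"array","items":{"type":"array","items":{"type":"array","items":{"type":"number"}}}},"squeeze":{"type":"number"}},"required":["plan"]}

```bash
mkdir -p pics; ls
python3 - <<'E'
from bench import status, vision
import cv2, json, numpy as np
s=status.observe(); print({k:np.round(v,3).tolist() for k,v in s.items()})
for n in("top","side"):
    cv2.imwrite(f"pics/{n}0.png",vision.camera(n)); c=vision.calibration(n); print(n,{k:np.round(v,3).tolist() for k,v in c.items()})
E
```

```text
pics
{'t': 0.0, 'q': [-1.347, 0.313, 1.498, -0.0, 1.331, -0.223], 'joint_velocities': [0.0, 0.001, 0.001, -0.002, -0.003, -0.002], 'joint_efforts': [-0.003, -40.222, -25.227, 0.069, 0.035, -0.0], 'tool_pos': [226.767, -473.264, 257.169], 'orientation': [0.975, 0.222, -0.0, -0.001], 'contact_force': [0.254, 0.169, -0.328], 'ft_torque': [0.036, -0.023, 0.015], 'gripper_force': 0.0, 'grip_width': 1.002}
top {'fx': 481.915, 'fy': 481.915, 'cx': 277.887, 'cy': 214.564, 'extrinsics': [[-0.016, -0.997, 0.072, 395.274], [-1.0, 0.015, -0.02, 6.519], [0.018, -0.073, -0.997, 1344.605], [0.0, 0.0, 0.0, 1.0]]}
side {'fx': 544.848, 'fy': 544.848, 'cx': 274.406, 'cy': 208.623, 'extrinsics': [[-0.689, -0.452, 0.567, -195.975], [-0.725, 0.419, -0.547, 645.998], [0.009, -0.788, -0.616, 805.323], [0.0, 0.0, 0.0, 1.0]]}
```

View pics/top0.png

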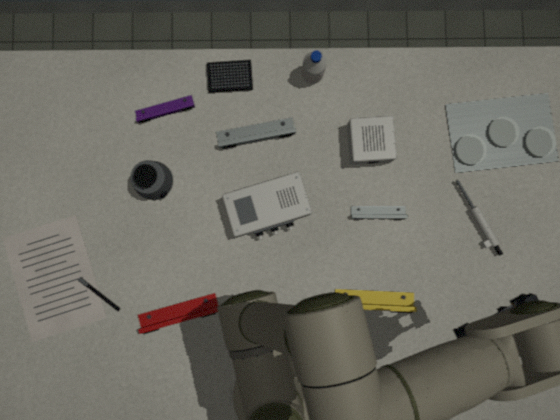

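View pics/side0.png

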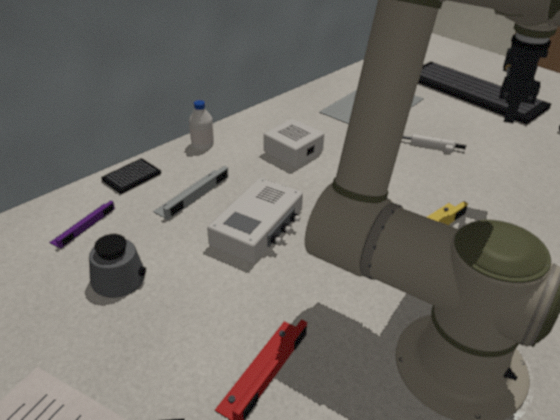

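The pump is the wide white case at top (267,205), with its ports at (275,230) on the rear. The white case at (372,139) has no ports, so it's the psu. Dock candidates in the top view are grey (256,132), small grey (379,212), purple (165,109), red (178,312) and yellow (375,300). I choose the larger grey one at (256,132).

```bash
cat > h.py <<'E'
import cv2, numpy as np
from bench import status, vision
def ray(n,uv,z,c=None):
    c=c or vision.calibration(n); E=np.array(c["extrinsics"]); uv=np.atleast_2d(uv).astype(float)
    d=np.c_[(uv[:,0]-c["cx"])/c["fx"],(uv[:,1]-c["cy"])/c["fy"],np.ones(len(uv))]@E[:3,:3].T
    o=E[:3,3]; return o+d*((z-o[2])/d[:,2])[:,None]
def proj(n,P):
    c=vision.calibration(n); E=np.array(c["extrinsics"]); p=(np.atleast_2d(P)-E[:3,3])@E[:3,:3]
    return np.c_[c["fx"]*p[:,0]/p[:,2]+c["cx"],c["fy"]*p[:,1]/p[:,2]+c["cy"]]
E
python3 - <<'E'
from h import *
im=cv2.imread("pics/top0.png"); g=im.min(2); hsv=cv2.cvtColor(im,cv2.COLOR_BGR2HSV)
for p in[(267,190),(235,225),(250,195),(372,125),(256,132),(250,160),(256,140),(379,212)]: print(p,im[p[1],p[0]],end=" ")
crop=cv2.resize(im[95:250,190:420],None,fx=3.4,fy=3.4,interpolation=cv2.INTER_CUBIC); cv2.imwrite("pics/crop0.png",crop)
E
```

```text
(267, 190) [138 146 148] (235, 225) [134 144 144] (250, 195) [116 122 123] (372, 125) [131 138 139] (256, 132) [111 112 111] (250, 160) [125 134 134] (256, 140) [37 37 34] (379, 212) [131 134 131]
```

View pics/crop0.png

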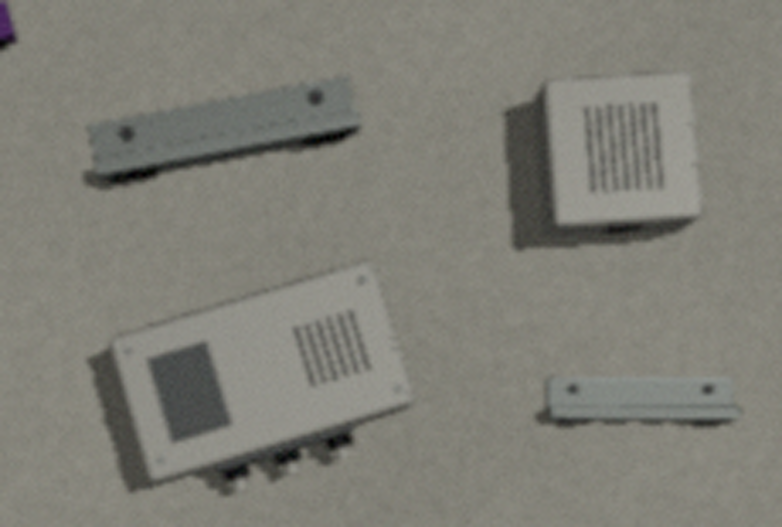

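The crop confirms it: the pump's ports face the robot at crop (230–340,440–490). The long grey bar at crop (95–358,77–177) has dark buffers on its near side, and the other grey bar is shorter.

```bash
cat >> h.py <<'E'
def corners(uv_fl,uv_fr,uv_rr,uv_rl,z=59,n="top"):
    P=ray(n,[uv_fl,uv_fr,uv_rr,uv_rl],z)[:,:2]; c=P.mean(0); v=(P[0]-P[1]+P[3]-P[2]); u=P[0]+P[1]-P[2]-P[3]
    print("corners",P.round(1).tolist(),"c",c.round(1),"yaw_w",np.degrees(np.arctan2(-v[0],v[1])).round(2),"yaw_d",np.degrees(np.arctan2(u[1],u[0])).round(2),"W",np.hypot(*v)/2,"D",np.hypot(*u)/2)
    return c
E
python3 - <<'E'
from h import *
f=lambda *a:[(190+(u+.5)/3.4-.5,95+(v+.5)/3.4-.5) for u,v in a]
corners(*f((112,340),(372,263),(411,404),(153,481)))
print("dock z32 near",ray("top",f((97,176),(358,127)),32).round(1).tolist(),"far z0/32",ray("top",f((88,127),(351,77)),3).round(1).tolist())
print("buffers near z~16",ray("top",f((105,182),(158,178),(275,147),(356,130)),16).round(1).tolist())
print("psu z63",ray("top",f((548,83),(688,75),(698,215),(556,225)),63).round(1).tolist())
E
```

```text
corners [[544.4, 128.6], [602.9, -77.5], [490.4, -106.1], [432.9, 97.4]] c [517.6  10.6] yaw_w 15.8 yaw_d 14.94 W 212.88659607653145 D 115.90863612660588
dock z32 near [[681.2, 142.2, 32.0], [719.1, -70.1, 32.0]] far z0/32 [[728.8, 152.4, 3.0], [768.6, -66.7, 3.0]]
buffers near z~16 [[679.7, 137.4, 16.0], [682.5, 94.0, 16.0], [707.1, -2.4, 16.0], [720.5, -69.3, 16.0]]
psu z63 [[745.3, -220.7, 63.0], [750.6, -333.2, 63.0], [637.3, -337.4, 63.0], [630.7, -223.9, 63.0]]
```

Request:
{"fn": "move_arm", "kwargs": {
  "plan": [
    [[0,0,0,0.135,0],[0,0,0,0.135,0],[27,-50,0,0,0],[27,-50,0,0,0],[27,-50,0,0,0]]
  ],
  "squeeze": 10
}}

```text
t: 0.72
tool_pos: [280.4, -309.8, 257.4]
orientation: [0.996, 0.088, -0.0, -0.0]
contact_force: [0.6, -0.2, -0.3]
grip_width: 0.453
gripper_force: 0.0
```

Request:
{"fn": "move_arm", "kwargs": {
  "plan": [
    [[27,-50,0,0,0],[27,-50,0,0,0],[27,-50,0,0,0],[27,-50,0,0,0],[27,-50,0,0,0]]
  ]
}}

```text
t: 1.35
tool_pos: [369.2, -39.9, 257.7]
orientation: [0.996, 0.088, 0.0, 0.0]
contact_force: [1.0, -0.3, 0.3]
grip_width: 0.006
gripper_force: 0.0
```

Request:
{"fn": "move_arm", "kwargs": {
  "plan": [
    [[26,-50,0,0,0],[26,-50,0,0,0],[0,0,57,0,0],[0,0,57,0,0],[0,0,57,0,0]]
  ]
}}

```text
t: 1.98
tool_pos: [402.5, 66.1, 85.1]
orientation: [0.996, 0.089, 0.0, 0.0]
contact_force: [1.6, 1.3, -0.5]
grip_width: 0.007
gripper_force: 0.0
```

Run:
```python
from h import *
s=status.observe(); print(s["tool_pos"])
t=vision.camera("top"); w=vision.camera("wrist"); cv2.imwrite("pics/top1.png",t); cv2.imwrite("pics/w1.png",w)
c=cv2.resize(t[90:250,190:360],None,fx=3.5,fy=3.5,interpolation=cv2.INTER_CUBIC); cv2.imwrite("pics/j1.png",np.hstack([c,cv2.resize(w,(205,154)) if 0 else cv2.copyMakeBorder(cv2.resize(w,(205,154)),0,c.shape[0]-154,0,0,0)]))
```

```text
[402.47391664  66.11943962  85.14978441]
```

View pics/j1.png

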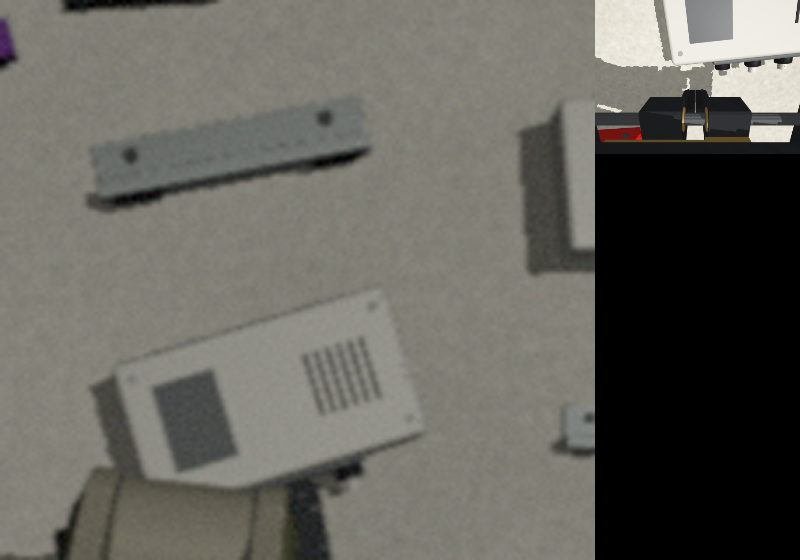

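Request:
{"fn": "move_arm", "kwargs": {
  "plan": [
    [[0,0,28,0,0],[0,0,28,0,0],[14,0,0,0,0],[5,0,0,0,0],[3,0,0,0,0]]
  ]
}}

```text
t: 2.7
tool_pos: [425.1, 69.7, 31.9]
orientation: [0.996, 0.088, 0.001, 0.0]
contact_force: [-0.3, 1.1, -0.9]
grip_width: 0.0
gripper_force: 0.0
```

```bash
cat >> h.py <<'E'
def feats(im,lo=(200,105),hi=(330,260)):
    """centroids of screen (dark filled) and white-case rect"""
    roi=im[lo[1]:hi[1],lo[0]:hi[0]]; g=cv2.GaussianBlur(roi.max(2),(0,0),1.2)
    return g
E
python3 - <<'E'
from h import *
for n in("top0","top1"):
    im=cv2.imread(f"pics/{n}.png"); g=cv2.GaussianBlur(im.max(2),(0,0),1.5)[100:260,190:340]
    print(n,[(t,) for t in ()],"table",g[60:80,90:130].mean().round(1),g[60:80,90:130].std().round(1))
    m=(g>140).astype(np.uint8); m=cv2.morphologyEx(m,cv2.MORPH_OPEN,np.ones((3,3)))
    cs,_=cv2.findContours(m,cv2.RETR_EXTERNAL,cv2.CHAIN_APPROX_NONE)
    for c in sorted(cs,key=cv2.contourArea)[-2:]:
        r=cv2.minAreaRect(c); print(cv2.contourArea(c),np.round(cv2.boxPoints(r)+[190,100],1).tolist())
E
```

```text
top0 [] table 132.6 4.1
2085.0 [[224.9, 194.8], [298.8, 172.7], [310.2, 210.8], [236.4, 233.0]]
top1 [] table 130.4 4.1
1830.0 [[244.2, 189.5], [298.5, 173.4], [309.6, 210.7], [255.3, 226.9]]
```

Request:
{"fn": "move_arm", "kwargs": {
  "plan": [
    [[5,0,0,0,0],[5,0,0,0,0],[5,0,0,0,0],[5,0,0,0,0],[5,0,0,0,0]]
  ]
}}

```text
t: 3.32
tool_pos: [446.5, 74.9, 30.5]
orientation: [0.996, 0.089, -0.003, -0.001]
contact_force: [-12.9, 3.5, 7.4]
grip_width: 0.005
gripper_force: 6.0
```

```bash
cat >> h.py <<'E'
D0=np.array([692.,35.]); DY=np.radians(10.2)
def track(save=None):
    s=status.observe(); im=vision.camera("top")
    if save: cv2.imwrite(f"pics/{save}.png",im)
    g=cv2.GaussianBlur(im.max(2),(0,0),1.5)[80:260,190:340]
    m=cv2.morphologyEx((g>140).astype(np.uint8),cv2.MORPH_OPEN,np.ones((3,3)))
    cs,_=cv2.findContours(m,cv2.RETR_EXTERNAL,cv2.CHAIN_APPROX_NONE); c=max(cs,key=cv2.contourArea)
    b=cv2.boxPoints(cv2.minAreaRect(c))+[190,80]; b=b[np.argsort(b[:,1])]
    P=ray("top",b,59)[:,:2]
    f=P[:2] if 1 else P; f=f[np.argsort(-f[:,1])]      # front edge: left, right
    yaw=np.arctan2(-(f[0]-f[1])[0],(f[0]-f[1])[1])
    R=lambda a:np.array([[np.cos(a),-np.sin(a)],[np.sin(a),np.cos(a)]])
    cen=f[1]+R(yaw)@np.array([-58.5,107.])
    T=np.array(s["tool_pos"]); q=s["orientation"]; ta=2*np.arctan2(q[1],q[0])
    d=R(DY).T@(cen-D0); tl=R(yaw).T@(T[:2]-cen)
    print("area",cv2.contourArea(c),"cen",cen.round(1),"yaw",np.degrees(yaw).round(1),"| in dock: x %.1f y %.1f yaw %.1f"%(d[0],d[1],np.degrees(yaw-DY)))
    print("tool t %.2f"%s["t"],T.round(1),"yaw",np.degrees(ta).round(1),"in module",tl.round(1),"F",np.round(s["contact_force"],1),"W",np.hypot(*(f[0]-f[1])).round(1))
    for y in(84,-84):
        for x in(-130,-72):
            w=cen+R(yaw)@np.array([x,y])-T[:2]; v=R(ta).T@w; print("to",(x,y),"tool dx %.0f dy %.0f"%(v[0],-v[1]))
E
python3 -c "
from h import *
track('top2')"
```

```text
area 1713.5 cen [524.5   7.9] yaw 12.1 | in dock: x -169.7 y 3.0 yaw 1.9
tool t 3.33 [446.5  74.9  30.5] yaw 10.2 in module [-62.1  81.9] F [-12.9   3.5   7.4] W 193.6
to (-130, 84) tool dx -68 dy 0
to (-72, 84) tool dx -10 dy -2
to (-130, -84) tool dx -62 dy 168
to (-72, -84) tool dx -4 dy 166
```

Request:
{"fn": "move_arm", "kwargs": {
  "plan": [
    [[5,0,0,0,0],[5,0,0,0,0],[5,0,0,0,0],[5,0,0,0,0],[4,0,0,0,0]]
  ]
}}

```text
t: 4.0
tool_pos: [470.5, 78.9, 30.4]
orientation: [0.996, 0.088, -0.003, -0.001]
contact_force: [-10.1, 2.2, 4.5]
grip_width: 0.003
gripper_force: 5.2
```

Request:
{"fn": "move_arm", "kwargs": {
  "plan": [
    [[-30,0,0,0,0],[-40,0,0,0,0],[0,56,0,0,0],[0,56,0,0,0],[0,56,0,0,0]]
  ]
}}

```text
t: 4.62
tool_pos: [433.5, -101.2, 31.2]
orientation: [0.996, 0.088, 0.0, 0.0]
contact_force: [0.1, 0.1, -0.6]
grip_width: 0.002
gripper_force: 0.0
```

```bash
python3 -c "
from h import *
track('top3')"
```

```text
area 1981.5 cen [543.7   4.2] yaw 6.1 | in dock: x -151.4 y -4.1 yaw -4.1
tool t 4.62 [ 433.5 -101.2   31.2] yaw 10.1 in module [-120.8  -93. ] F [ 0.1  0.1 -0.6] W 198.7
to (-130, 84) tool dx 3 dy -177
to (-72, 84) tool dx 61 dy -173
to (-130, -84) tool dx -9 dy -10
to (-72, -84) tool dx 49 dy -6
```

Request:
{"fn": "move_arm", "kwargs": {
  "plan": [
    [[38,-8,0,0,0],[8,0,0,0,0],[5,0,0,0,0],[5,0,0,0,0],[5,0,0,0,0]]
  ]
}}

```text
t: 5.3
tool_pos: [490.7, -81.1, 30.7]
orientation: [0.996, 0.088, -0.002, -0.0]
contact_force: [-8.4, -5.7, 4.1]
grip_width: 0.004
gripper_force: 4.3
```

Request:
{"fn": "move_arm", "kwargs": {
  "plan": [
    [[5,0,0,0,0],[5,0,0,0,0],[5,0,0,0,0],[5,0,0,0,0],[5,0,0,0,0]]
  ]
}}

```text
t: 5.92
tool_pos: [515.0, -76.8, 30.7]
orientation: [0.996, 0.089, -0.002, -0.0]
contact_force: [-9.3, -6.1, 5.0]
grip_width: 0.002
gripper_force: 5.4
```

```bash
python3 -c "
from h import *
track('top4')"
```

```text
area 909.0 cen [561.1  15. ] yaw 14.1 | in dock: x -132.4 y 3.5 yaw 3.9
tool t 5.92 [515.  -76.8  30.7] yaw 10.2 in module [-67.2 -77.8] F [-9.3 -6.1  5. ] W 209.1
to (-130, 84) tool dx -74 dy -157
to (-72, 84) tool dx -16 dy -161
to (-130, -84) tool dx -62 dy 11
to (-72, -84) tool dx -4 dy 7
```

Request:
{"fn": "move_arm", "kwargs": {
  "plan": [
    [[-30,9,0,0,0],[-44,0,0,0,0],[0,-58,0,0,0],[0,-58,0,0,0],[0,-58,0,0,0]]
  ]
}}

```text
t: 6.6
tool_pos: [413.9, 74.4, 31.0]
orientation: [0.996, 0.088, 0.0, 0.0]
contact_force: [0.6, -0.7, 0.2]
grip_width: 0.007
gripper_force: 0.0
```

```bash
python3 -c "
from h import *
track('top5')"
```

```text
area 1938.5 cen [560.3  16.6] yaw 13.4 | in dock: x -132.9 y 5.3 yaw 3.2
tool t 6.60 [413.9  74.4  31. ] yaw 10.1 in module [-128.9   90.1] F [ 0.6 -0.7  0.2] W 196.0
to (-130, 84) tool dx -1 dy 6
to (-72, 84) tool dx 57 dy 3
to (-130, -84) tool dx 9 dy 174
to (-72, -84) tool dx 67 dy 170
```

Request:
{"fn": "move_arm", "kwargs": {
  "plan": [
    [[48,0,0,0,0],[8,0,0,0,0],[5,0,0,0,0],[5,0,0,0,0],[5,0,0,0,0]]
  ]
}}

```text
t: 7.28
tool_pos: [481.9, 85.7, 30.4]
orientation: [0.996, 0.088, -0.004, -0.001]
contact_force: [-14.5, 2.1, 11.8]
grip_width: 0.006
gripper_force: 6.8
```

Request:
{"fn": "move_arm", "kwargs": {
  "plan": [
    [[5,0,0,0,0],[5,0,0,0,0],[5,0,0,0,0],[5,0,0,0,0],[5,0,0,0,0]]
  ]
}}

```text
t: 7.9
tool_pos: [506.4, 90.3, 30.3]
orientation: [0.996, 0.088, -0.004, -0.001]
contact_force: [-12.1, 2.9, 7.9]
grip_width: 0.007
gripper_force: 6.2
```

```bash
python3 -c "
from h import *
track('top6')"
```

```text
area 1613.5 cen [579.1  14.2] yaw 5.7 | in dock: x -114.8 y -0.5 yaw -4.5
tool t 7.90 [506.4  90.3  30.3] yaw 10.1 in module [-64.8  82.9] F [-12.1   2.9   7.9] W 161.2
to (-130, 84) tool dx -65 dy -6
to (-72, 84) tool dx -7 dy -2
to (-130, -84) tool dx -78 dy 161
to (-72, -84) tool dx -20 dy 166
```

Request:
{"fn": "move_arm", "kwargs": {
  "plan": [
    [[-30,-6,0,0,0],[-44,0,0,0,0],[0,58,0,0,0],[0,58,0,0,0],[0,58,0,0,0]]
  ]
}}

```text
t: 8.57
tool_pos: [465.5, -90.4, 30.9]
orientation: [0.996, 0.088, 0.0, -0.0]
contact_force: [0.3, -0.1, -0.8]
grip_width: 0.003
gripper_force: 0.0
```

```bash
python3 -c "
from h import *
track('top7')"
```

```text
area 2047.0 cen [581.7  12. ] yaw 5.7 | in dock: x -112.6 y -3.1 yaw -4.5
tool t 8.57 [465.5 -90.4  30.9] yaw 10.1 in module [-125.8  -90.4] F [ 0.3 -0.1 -0.8] W 209.3
to (-130, 84) tool dx 9 dy -174
to (-72, 84) tool dx 67 dy -170
to (-130, -84) tool dx -4 dy -7
to (-72, -84) tool dx 54 dy -2
```

Request:
{"fn": "move_arm", "kwargs": {
  "plan": [
    [[46,0,0,0,0],[8,0,0,0,0],[5,0,0,0,0],[5,0,0,0,0],[5,0,0,0,0]]
  ]
}}

```text
t: 9.25
tool_pos: [532.0, -76.6, 30.4]
orientation: [0.996, 0.088, -0.002, -0.0]
contact_force: [-7.3, -6.3, 2.3]
grip_width: 0.003
gripper_force: 3.6
```

Request:
{"fn": "move_arm", "kwargs": {
  "plan": [
    [[5,0,0,0,0],[5,0,0,0,0],[5,0,0,0,0],[5,0,0,0,0],[5,0,0,0,0]]
  ]
}}

```text
t: 9.88
tool_pos: [556.3, -72.3, 30.4]
orientation: [0.996, 0.089, -0.002, -0.0]
contact_force: [-8.8, -5.2, 4.1]
grip_width: 0.007
gripper_force: 4.6
```

Request:
{"fn": "move_arm", "kwargs": {
  "plan": [
    [[-30,6,0,0,0],[-44,0,0,0,0],[0,-58,0,0,0],[0,-58,0,0,0],[0,-58,0,0,0]]
  ]
}}

```text
t: 10.5
tool_pos: [454.6, 81.8, 30.9]
orientation: [0.996, 0.088, -0.0, -0.0]
contact_force: [0.6, -1.0, 0.5]
grip_width: 0.003
gripper_force: 0.0
```

```bash
python3 -c "
from h import *
track('top8')
im=cv2.imread('pics/top8.png'); cv2.imwrite('pics/c8.png',cv2.resize(im[100:220,200:340],None,fx=5,fy=5,interpolation=cv2.INTER_CUBIC))"
```

```text
area 1906.0 cen [598.5  25. ] yaw 14.7 | in dock: x -93.8 y 6.7 yaw 4.5
tool t 10.50 [454.6  81.8  30.9] yaw 10.1 in module [-124.7   91.6] F [ 0.6 -1.   0.5] W 196.3
to (-130, 84) tool dx -5 dy 8
to (-72, 84) tool dx 53 dy 3
to (-130, -84) tool dx 9 dy 175
to (-72, -84) tool dx 67 dy 171
```

View pics/c8.png

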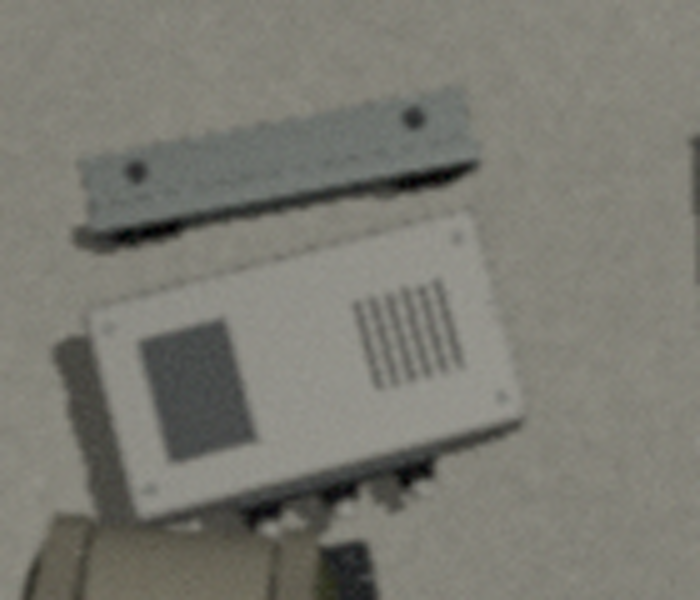

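The crop shows the pump fully visible with corners at (88,310), (468,212), (523,422) and (137,520). The dock's near edge runs (88,235)–(478,162), and a gap remains.

Run:
```python
from h import *
f=lambda *a:[(200+(u+.5)/5-.5,100+(v+.5)/5-.5) for u,v in a]
c=corners(*f((88,310),(468,212),(523,422),(137,520)))
P=ray("top",f((90,232),(477,163)),32)[:,:2]; a=np.arctan2(-(P[0]-P[1])[0],(P[0]-P[1])[1]); print("dock near edge mid",P.mean(0),np.degrees(a),np.hypot(*(P[0]-P[1])))
Q=ray("top",f((80,160),(468,87)),3)[:,:2]; print("far",Q,np.degrees(np.arctan2(-(Q[0]-Q[1])[0],(Q[0]-Q[1])[1])))
R=np.array([[np.cos(a),np.sin(a)],[-np.sin(a),np.cos(a)]])
print("pump in dock-edge frame",R@(c-P.mean(0)))
for z in(0,15,25): print(z,[(R@(p-P.mean(0))).round(1).tolist() for p in ray("top",f((140,243),(430,190),(290,208)),z)[:,:2]])
```

```text
corners [[634.0, 142.4], [685.0, -63.3], [570.1, -90.8], [520.1, 117.0]] c [602.3  26.3] yaw_w 13.73 yaw_d 13.01 W 212.76309511477956 D 117.39491041134305
dock near edge mid [700.46276882  36.79794244] 9.574039815355519 217.04541892699694
far [[729.97485571 152.17992325]
 [769.46351932 -67.6208941 ]] 10.184913699743698
pump in dock-edge frame [-98.53190806   6.0124368 ]
0 [[-3.8, 84.1], [-3.1, -82.6], [0.9, -2.8]]
15 [[-7.1, 83.3], [-6.4, -81.4], [-2.5, -2.5]]
25 [[-9.4, 82.9], [-8.7, -80.7], [-4.8, -2.3]]
```

Request:
{"fn": "move_arm", "kwargs": {
  "plan": [
    [[46,0,0,0,0],[8,0,0,0,0],[5,0,0,0,0],[5,0,0,0,0],[5,0,0,0,0]]
  ]
}}

```text
t: 11.18
tool_pos: [521.0, 92.9, 30.4]
orientation: [0.996, 0.088, -0.004, -0.001]
contact_force: [-13.7, 3.8, 9.1]
grip_width: 0.008
gripper_force: 6.0
```

Request:
{"fn": "move_arm", "kwargs": {
  "plan": [
    [[5,0,0,0,0],[5,0,0,0,0],[5,0,0,0,0],[5,0,0,0,0],[5,0,0,0,0]]
  ]
}}

```text
t: 11.8
tool_pos: [545.6, 97.3, 30.3]
orientation: [0.996, 0.088, -0.004, -0.001]
contact_force: [-12.9, 2.1, 7.8]
grip_width: 0.004
gripper_force: 6.1
```

Request:
{"fn": "move_arm", "kwargs": {
  "plan": [
    [[-30,-6,0,0,0],[-44,0,0,0,0],[0,58,0,0,0],[0,58,0,0,0],[0,58,0,0,0]]
  ]
}}

```text
t: 12.42
tool_pos: [504.6, -83.3, 30.9]
orientation: [0.996, 0.088, -0.0, -0.0]
contact_force: [0.9, 0.6, 0.1]
grip_width: 0.005
gripper_force: 0.0
```

```bash
sed -i 's/^D0=.*/D0=np.array([693.6,35.6]); DY=np.radians(9.9)/' h.py; python3 -c "
from h import *
track('top9')"
```

```text
area 1530.0 cen [621.4  20.4] yaw 6.5 | in dock: x -73.7 y -2.6 yaw -3.4
tool t 12.43 [504.6 -83.3  30.9] yaw 10.1 in module [-127.8  -89.7] F [0.9 0.6 0.1] W 209.1
to (-130, 84) tool dx 9 dy -174
to (-72, 84) tool dx 67 dy -170
to (-130, -84) tool dx -2 dy -6
to (-72, -84) tool dx 56 dy -2
```

Request:
{"fn": "move_arm", "kwargs": {
  "plan": [
    [[46,0,0,0,0],[9,0,0,0,0],[6,0,0,0,0],[6,0,0,0,0],[6,0,0,0,0]]
  ]
}}

```text
t: 13.1
tool_pos: [575.3, -69.0, 30.4]
orientation: [0.996, 0.088, -0.002, -0.0]
contact_force: [-7.5, -4.7, 1.4]
grip_width: 0.004
gripper_force: 3.5
```

Request:
{"fn": "move_arm", "kwargs": {
  "plan": [
    [[5,0,0,0,0],[1,0,0,0,0]]
  ]
}}

```text
t: 13.35
tool_pos: [581.0, -68.0, 30.4]
orientation: [0.996, 0.089, -0.002, -0.0]
contact_force: [-8.8, -5.2, 3.8]
grip_width: 0.003
gripper_force: 4.9
```

```bash
python3 -c "
from h import *
track('top10')"
```

```text
area 756.0 cen [619.3  65.5] yaw 11.7 | in dock: x -68.1 y 42.3 yaw 1.8
tool t 13.35 [581.  -68.   30.4] yaw 10.2 in module [ -64.6 -122.9] F [-8.8 -5.2  3.8] W 169.2
to (-130, 84) tool dx -71 dy -205
to (-72, 84) tool dx -13 dy -207
to (-130, -84) tool dx -66 dy -37
to (-72, -84) tool dx -8 dy -39
```

Request:
{"fn": "move_arm", "kwargs": {
  "plan": [
    [[-30,6,0,0,0],[-40,0,0,0,0],[0,-58,0,0,0],[0,-58,0,0,0],[0,-58,0,0,0]]
  ]
}}

```text
t: 14.02
tool_pos: [483.2, 87.0, 30.9]
orientation: [0.996, 0.088, -0.0, -0.0]
contact_force: [1.7, -0.0, 0.5]
grip_width: 0.007
gripper_force: 0.0
```

```bash
python3 -c "
from h import *
track('top11')
im=cv2.imread('pics/top11.png'); cv2.imwrite('pics/c11.png',cv2.resize(im[100:220,200:340],None,fx=5,fy=5,interpolation=cv2.INTER_CUBIC))"
```

```text
area 1829.5 cen [625.8  27.7] yaw 10.8 | in dock: x -68.2 y 3.9 yaw 0.9
tool t 14.03 [483.2  87.   30.9] yaw 10.1 in module [-129.    84.9] F [ 1.7 -0.   0.5] W 194.1
to (-130, 84) tool dx -1 dy 1
to (-72, 84) tool dx 57 dy 0
to (-130, -84) tool dx 1 dy 169
to (-72, -84) tool dx 59 dy 168
```

View pics/c11.png

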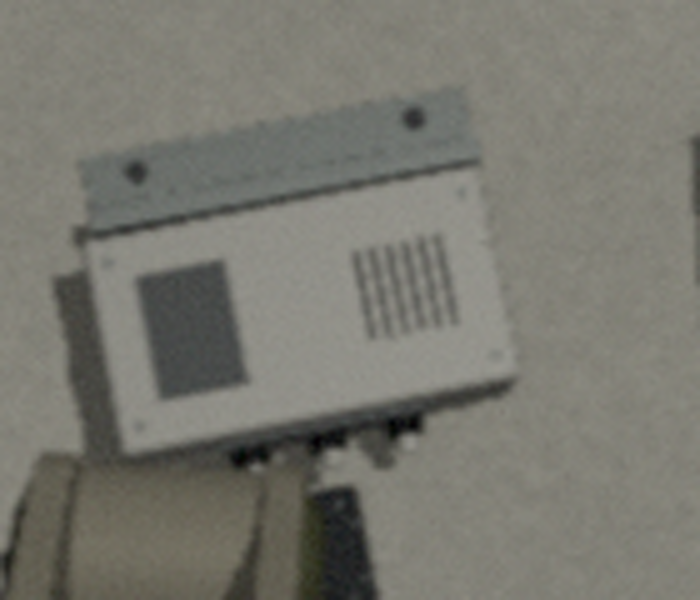

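The module now stands almost at the bar, with its front edge running (85,240)–(478,165) and a dark gap of a few mm left. Next come short alternating pushes onto the buffers.

Request:
{"fn": "move_arm", "kwargs": {
  "plan": [
    [[46,0,0,0,0],[10,0,0,0,0],[5,0,0,0,0],[4,0,0,0,0],[3,0,0,0,0]]
  ]
}}

```text
t: 14.7
tool_pos: [550.4, 97.3, 30.6]
orientation: [0.996, 0.088, -0.001, -0.0]
contact_force: [-12.1, -2.1, 10.4]
grip_width: 0.002
gripper_force: 6.0
```

Request:
{"fn": "move_arm", "kwargs": {
  "plan": [
    [[2,0,0,0,0],[2,0,0,0,0],[2,0,0,0,0]]
  ]
}}

```text
t: 15.08
tool_pos: [554.4, 98.8, 30.6]
orientation: [0.996, 0.088, -0.004, -0.0]
contact_force: [-25.8, -3.3, 17.0]
grip_width: 0.006
gripper_force: 12.9
```

Run:
```python
from h import *
f=lambda *a:[(200+(u+.5)/5-.5,100+(v+.5)/5-.5) for u,v in a]
c=corners(*f((85,240),(478,165),(517,380),(124,455))); a=DY
print(np.array([[np.cos(a),np.sin(a)],[-np.sin(a),np.cos(a)]])@(c-D0))
track('top12')
```

```text
corners [[672.2, 143.7], [710.8, -69.2], [592.9, -88.0], [555.2, 123.7]] c [632.8  27.6] yaw_w 10.19 yaw_d 9.4 W 215.65289031084183 D 118.98952040368485
[-61.31016934   2.53705764]
area 1464.5 cen [628.   27.8] yaw 10.1 | in dock: x -66.0 y 3.6 yaw 0.2
tool t 15.07 [554.4  98.8  30.6] yaw 10.1 in module [-60.   82.8] F [-25.8  -3.3  17. ] W 148.5
to (-130, 84) tool dx -70 dy -1
to (-72, 84) tool dx -12 dy -1
to (-130, -84) tool dx -70 dy 167
to (-72, -84) tool dx -12 dy 167
```

Request:
{"fn": "move_arm", "kwargs": {
  "plan": [
    [[-30,-5,0,0,0],[-40,0,0,0,0],[0,58,0,0,0],[0,58,0,0,0],[0,58,0,0,0]]
  ]
}}

```text
t: 15.75
tool_pos: [518.0, -82.0, 31.0]
orientation: [0.996, 0.088, 0.0, 0.0]
contact_force: [0.4, 0.4, 0.2]
grip_width: 0.008
gripper_force: 0.0
```

Request:
{"fn": "move_arm", "kwargs": {
  "plan": [
    [[46,0,0,0,0],[10,0,0,0,0],[4,0,0,0,0],[3,0,0,0,0],[2,0,0,0,0]]
  ]
}}

```text
t: 16.38
tool_pos: [581.8, -68.4, 30.8]
orientation: [0.996, 0.088, -0.0, -0.0]
contact_force: [-1.0, -0.1, -0.2]
grip_width: 0.006
gripper_force: 1.0
```

Request:
{"fn": "move_arm", "kwargs": {
  "plan": [
    [[2,0,0,0,0],[2,0,0,0,0]]
  ]
}}

```text
t: 16.62
tool_pos: [584.8, -68.4, 30.7]
orientation: [0.996, 0.088, -0.002, 0.0]
contact_force: [-9.0, -5.5, 3.9]
grip_width: 0.008
gripper_force: 4.9
```

```bash
python3 -c "
from h import *
T=np.array(status.observe()['tool_pos'])[:2]-D0; print(T@[np.cos(DY),np.sin(DY)],T@[-np.sin(DY),np.cos(DY)])"
```

```text
-125.05207004489674 -83.74149360472354
```

Request:
{"fn": "move_arm", "kwargs": {
  "plan": [
    [[1.5,0,0,0,0],[1.5,0,0,0,0]]
  ]
}}

```text
t: 16.88
tool_pos: [585.1, -68.4, 30.7]
orientation: [0.996, 0.089, -0.006, -0.0]
contact_force: [-33.7, -10.5, 19.6]
grip_width: 0.005
gripper_force: 17.6
```

Both buffers have been felt. Back off, raise and check.

Request:
{"fn": "move_arm", "kwargs": {
  "plan": [
    [[-30,5,0,0,0],[-50,0,0,0,0],[-20,50,0,0,0],[0,60,0,0,0],[0,0,-50,0,0]]
  ]
}}

```text
t: 17.5
tool_pos: [509.2, -200.7, 78.1]
orientation: [0.996, 0.086, -0.003, -0.002]
contact_force: [-0.7, 0.5, 0.5]
grip_width: 0.002
gripper_force: 0.0
```

```bash
python3 -c "
from h import *
track('top13')
im=cv2.imread('pics/top13.png'); cv2.imwrite('pics/c13.png',cv2.resize(im[100:220,200:340],None,fx=5,fy=5,interpolation=cv2.INTER_CUBIC))"
```

```text
area 2919.5 cen [633.7  26.4] yaw 10.8 | in dock: x -60.6 y 1.2 yaw 0.9
tool t 17.50 [ 509.2 -200.7   78.1] yaw 9.9 in module [-164.8 -199.8] F [-0.7  0.5  0.5] W 210.0
to (-130, 84) tool dx 30 dy -284
to (-72, 84) tool dx 88 dy -285
to (-130, -84) tool dx 33 dy -116
to (-72, -84) tool dx 91 dy -117
```

View pics/c13.png

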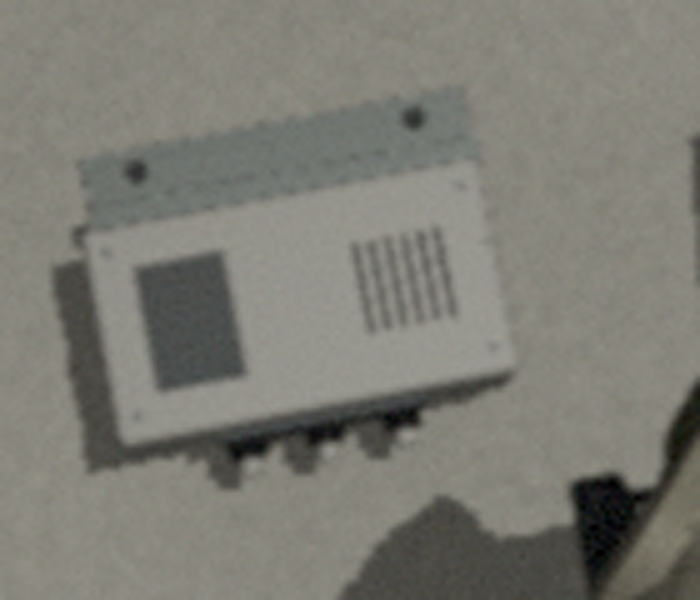

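The module stands against both buffers, with its front edge at (85,232)–(478,163) matching the bar's edge. It's square within about 1° and centred within about 3 mm. The arm is clear, so I'm handing it in.

```bash
python3 -c "
from bench import workorder; print(workorder.finish_job())"
```

```text
the job is handed in; nothing more can be done
None
```

I walked the pump module to the docking bar by pushing its rear corners in turn and handed the job in at about 17.5 s; by my measurements it stands at both buffers, within about 1° of square and 3 mm of centred, and I kept clear of the hose ports and the power box.

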